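Load the bearing balls and hold the kit box open

TASK

Pick up the little blue cup by its orange tab and pour its six steel balls into the open bay beside the lid of the black kit box, then stand the cup upright on the bench again and let go of it. Then lift the box's red lid by its bar handle and hold it open at 60 degrees so that I can reach in: finish while still holding it there, because it falls shut when let go. Leave the other things on the bench where they are.

Things in the scene. Friction and masses are not known exactly. Their poses are not given: they have to be found in the camera images.
- kit_box: Black box fixed to the bench, 200 mm along its x, 300 mm along y, walls 4 mm; origin at the centre of its underside. A partition 80 mm high at y = +40 mm splits it: the right part (y -150 to +40) is 80 mm high under the red lid; the left part (y +40 to +150) is the open bay, outer walls 60 mm high. A steel degree arc by the hinge on its right side has a tick each 10 degrees, a long red one at 60.
- bay (a point): Middle of the inner floor of the open ball bay (inner size 192 mm along x, 104 mm along y), 4 mm above the bench; axes as the kit box.
- lid (a joint): Opening angle of the red lid in rad: 0 shut (level), 1.047 is 60 degrees, stop at 1.9. Hinged along the box's far (+x) top edge; the free edge, nearest the robot, swings up and away. Plate 204 x 194 x 6 mm, 0.3 to 0.5 kg; it falls shut freely from below about 90 degrees.
- lid_hinge (a point): Point on the hinge line (80 mm above the bench), in the middle of the lid's width; turns with the lid. When the lid is shut its axes are parallel to those of the kit box; the lid turns about its +y axis.
- lid_handle (a point): Middle of the lid's steel bar handle: round bar 10 mm thick, 100 mm long, parallel to the hinge, its centre line 35 mm above the lid's upper face; in the lid's axes at x = -170 mm, z = +41 mm from lid_hinge. 121 mm above the bench when shut. The gripped bar can turn between the fingers.
- cup: Loose blue-painted metal cup, about 0.16 kg, upright on the bench with six balls in it; origin at the centre of its underside. Open on top, 62 mm wide (y), side and back walls 45 mm high, floor 3 mm thick, x -30 to +33 mm; at the -x end the floor turns up into an open spout sloping 22 degrees. It empties over the spout when its -x end is tipped down 40 to 45 degrees.
- cup_grip (a point): Middle of the free part of the upright orange tab at the cup's back, to hold it by: 12 mm thick along the cup's x (x +30 to +42 mm), 40 mm wide along y, top 95 mm above the underside, free of the walls above 45 mm. This point: x = +36 mm, 73 mm above the underside.
- cup_lip (a point): Edge of the cup's spout where balls leave it: x = -63 mm, z = 16 mm in the cup's axes.
- ball0_center (a point): Centre of a loose steel ball, 16 mm across, 17 g; one of six that start in the cup.
- ball1_center (a point): Centre of a loose steel ball, 16 mm across, 17 g; one of six that start in the cup.
- ball2_center (a point): Centre of a loose steel ball, 16 mm across, 17 g; one of six that start in the cup.
- ball3_center (a point): Centre of a loose steel ball, 16 mm across, 17 g; one of six that start in the cup.
- ball4_center (a point): Centre of a loose steel ball, 16 mm across, 17 g; one of six that start in the cup.
- ball5_center (a point): Centre of a loose steel ball, 16 mm across, 17 g; one of six that start in the cup.
- pulley: Bystander, loose, to be left where it is: black toothed pulley, 100 mm across, 22 mm high, with six 28 mm aluminium posts on top. Origin at its underside.
- motor: Bystander, loose, to be left where it is: flat round motor, copper windings between dark steel discs, 80 mm across, 40 mm high. Origin at its underside.
- driver: Bystander, loose, to be left where it is: orange-handled screwdriver lying on the bench. Origin at its underside.
- screw_jar: Bystander, loose, to be left where it is: small pale jar with a white cap, 60 mm across, 70 mm high. Origin at its underside.
- tape_core: Bystander, loose, to be left where it is: cardboard ring, 90 mm across, 30 mm high, lying flat. Origin at its underside.

How it is judged:
By the outcome, as a careful person would: the job done as asked, in the order asked, and still so for the second after the job is handed in, while the arm keeps its last pose, push and grip.
It also fails if it takes over 58 s, if anything falls off the work surface, if the arm or the gripper's body presses on something with over 40 N, if the wrist force passes 120 N, or if a joint passes its speed limit or range.

ROBOT

A 6-joint arm with a two-finger parallel gripper is mounted at the origin on the work surface. World frame = base frame: x ahead of the robot, y to its left, z up, the work surface at z = 0. Lengths are in m, angles in rad, forces in N, time in s.
With the tool pointing down it reaches from about 0.275 to 0.775 m from the base axis. Payload 14.6 kg.
Tool frame: the origin (TCP) lies at the very end of the fingers, on their centre line; the grasp point (between the pads) lies 19 mm behind it; z points along the fingers, y is the line along which they close (so a half turn about z gives the same grasp; the last joint's range is limited). The gripper opens to 85 mm and grips with 20 to 120 N. Pads are 22 mm wide; open, the fingers measure 114 mm over their backs; the gripper's body (76 mm by 85 mm) begins 54 mm behind the grasp point. The pads swing forward as they close: fully open they stand 13 mm farther back than shut.
Start: joints at [-1.333, 0.263, -0.048, 1.259, 0, 1.415], TCP at [0.201, -0.485, 0.192] pointing down, gripper open.
Joint ranges: [-2.65, 2.65], [-0.89, 1.7], [-1.18, 1.37], [-2.13, 2.11], [-1.35, 1.29], [-3.14, 3.14]. Speed limits (rad/s): [1.89, 1.89, 2.57, 2.79, 3.14, 3.14].

INTERFACE

Orientations are given as a rotation vector (axis times angle).
In Python, from workcell import sensors, get_image, order gives the robot as it stands. The module is installed in compiled form; this text tells all that it offers.
- The arm moves only by the shell command python3 -m handwheel 'ROWS'. ROWS is JSON, a list of rows, each a list of 3 entries, a list of its own where there are three numbers: the gripper command: -1 is shut, 1 is fully open, values between are in proportion, then the shift along the tool's x, y, z scaled (see below), then the turn, a rotation vector about the tool's x, y, z scaled (see below). In form: [[fingers, [dx, dy, dz], [rx, ry, rz]], ...]. A call has exactly 8 rows; each row is the pose to reach, as a shift and turn from the pose commanded when the call began, along the tool's axes at that moment; what a row does not reach only later rows make up. The controller multiplies each number of a shift by 0.8 m and each number of a turn by 90 degrees. A row lasts 1/8 s, in which the tool goes at most 62.5 mm and 10.7 degrees, less where a joint would pass 70% of its speed; a pose out of reach is approached as far as the arm can. A call with a number of a shift or a turn outside -1 to 1 is refused whole. A call with a gripper value outside its range is refused whole. The fingers move at their own pace and stop on an object; the grip force is fixed at half the most. Time passes only in rows, so rows that repeat a pose let the fingers close, or fill a call up. It gives the time, the measured TCP pose, the force, the opening and the grip force at its end, in the units of the state.
- sensors.get_state(): the state, without advancing time (a new reading comes with each control period).
- get_image(name): name is "scene" or "top" or "wrist"; returns a dict with "frame" (480x640x3 uint8, red, green, blue), "range_z" (480x640 float32, m along the optical axis (not along the pixel's ray), 0 where there is no reading), "intrinsics" (3x3 intrinsics, pixels), "k1" (the pictures are not rectified: a ray, as slopes to the right and down, at radius r is drawn at 1 + k1 r^2 times it, then the intrinsics apply), "cam_to_world" (4x4, takes a point from camera to world coordinates); the wrist camera has in their place "mount" (4x4, takes a point from camera to tool coordinates, whose origin is the TCP and whose axes are the flange's). Camera axes: x right, y up, looking along -z (the intrinsics and any distortion apply to the point x, -y, -z); pixel columns grow to the right and rows downward; lengths in m; the calibration is good to about 2 mm. A picture is of the moment at which its call begins: read the wrist's pose just before it.
- order.job_done(): hands the job in; it is judged then, once.
The state is a dict: "t": time; "q": joint angles; "dq": joint speeds; "joint_efforts": joint torques, N m; "position": TCP position; "tool_rot": TCP orientation; "force": force on the tool from outside, world axes, zero at the start; "wrist_torque": the same for the moment, N m; "width": finger opening in m; "gripper_force": force on a finger pad.
Only numpy, scipy, OpenCV 4.12 (cv2) and the standard library are available. Lean on these libraries where they do the work, as an engineer would, in place of code of your own. Each camera call takes 0.05 s, during which the arm holds its last target. There are 200 camera calls.

## Working session

There is one attempt and no reset: what is moved stays moved. The work goes in short steps, Python scripts to look and compute and a shell command to move; the robot and the scene stay as the last step left them, time stands still between calls to the robot, and variables do not carry over. Pictures are saved under pics/ and viewed, at most 10 in all, crops included, and the job is handed in when it is done.

```bash
mkdir -p pics
cat > h.py <<'E'
import numpy as np, cv2
from workcell import sensors, get_image, order
from scipy.spatial.transform import Rotation as R
def snap(n,f):
    s=sensors.get_state(); d=get_image(n); cv2.imwrite('pics/'+f,d['frame'][:,:,::-1]); 
    if n=='wrist':
        T=np.eye(4);T[:3,:3]=R.from_rotvec(s['tool_rot']).as_matrix();T[:3,3]=s['position'];d['cam_to_world']=T@d['mount']
    np.savez('pics/'+f[:-4]+'.npz',**d); return d
def cloud(d):
    v,u=np.mgrid[0:480,0:640].astype(float);K=d['intrinsics']
    p=cv2.undistortPoints(np.stack([u.ravel(),v.ravel()],1)[:,None],K,np.array([float(d['k1']),0,0,0]))[:,0].reshape(480,640,2)
    z=d['range_z'];c=np.stack([p[...,0]*z,-p[...,1]*z,-z,np.ones_like(z)],-1)
    w=(c@np.array(d['cam_to_world']).T)[...,:3]; w[z==0]=np.nan; return w
E
python3 - <<'E'
from h import *
for n in('top','scene'):
    d=snap(n,n+'0.png')
    print(d['k1'],d['cam_to_world'])
print(sensors.get_state())
E
```

```text
-0.03607423354188065 [[ 2.96811241e-02  9.97535554e-01 -6.35755468e-02  4.11573692e-01]
 [-9.99557522e-01  2.97448545e-02  5.59807847e-05 -5.21714427e-02]
 [ 1.94688821e-03  6.35457544e-02  9.97977027e-01  1.65596168e+00]
 [ 0.00000000e+00  0.00000000e+00  0.00000000e+00  1.00000000e+00]]
-0.04102516753714923 [[-0.64363124 -0.58455795  0.49399477  1.01154482]
 [ 0.76514871 -0.47721116  0.43222327  0.37406658]
 [-0.01691974  0.65617186  0.75442177  0.84032581]
 [ 0.          0.          0.          1.        ]]
{'t': 0.1, 'q': array([-1.33329984e+00,  2.63500838e-01, -4.88566538e-02,  1.25940799e+00,
        2.13238858e-05,  1.41549970e+00]), 'dq': array([-0.00011686, -0.00043899,  0.00251049, -0.00145187,  0.00055481,
       -0.00150001]), 'joint_efforts': array([ 5.03664021e-03, -6.38577604e+01,  3.85063648e+01,  9.96836694e-03,
        4.85286785e-05,  1.74412668e-05]), 'position': array([ 0.20089159, -0.48474341,  0.19166603]), 'tool_rot': array([-3.08024843e+00, -6.12850038e-01,  2.90746067e-05]), 'force': array([ 0.41870762,  0.70738068, -0.64420803]), 'wrist_torque': array([-0.01268027,  0.01254764, -0.03079387]), 'gripper_force': 0.0, 'width': 0.08521716254012607}
```

View pics/top0.png

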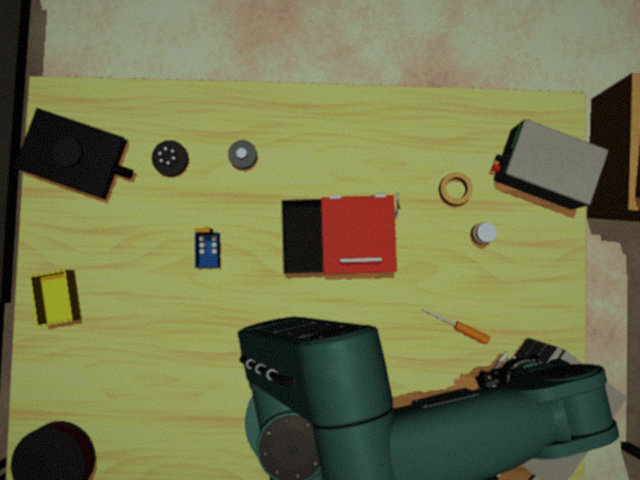

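View pics/scene0.png

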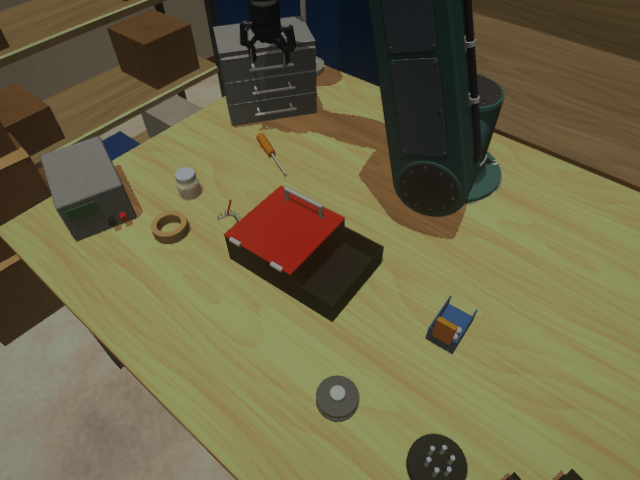

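The top picture shows the cup at about (207,250), with its orange tab at (204,230) and the spout towards the robot. The red lid is at (358,235) with its handle at (361,260), and the bay is at (302,237).

```bash
cat > m.py <<'E'
from h import *
for n in('top','scene'):
    d=dict(np.load(f'pics/{n}0.npz')); w=cloud(d); hsv=cv2.cvtColor(d['frame'],cv2.COLOR_RGB2HSV);H,S,V=[hsv[...,i].astype(int) for i in range(3)]
    X,Y,Z=w[...,0],w[...,1],w[...,2]
    cupbox=(np.abs(Y-.35)<.12)&(np.abs(X-.42)<.13)
    print(n,'bench z',np.nanmedian(Z[(np.abs(Z)<.02)]))
    def rect(m,name):
        p=w[m]; 
        if len(p)<5: print(name,len(p));return
        r=cv2.minAreaRect(p[:,:2].astype(np.float32)*1000); print(name,len(p),'med',np.median(p,0).round(4),'min',p.min(0).round(3),'max',p.max(0).round(3),'rect',np.round(r[0],1),np.round(r[1],1),round(r[2],2))
    rect((H>100)&(H<130)&(S>100)&cupbox,'blue')
    rect((H>5)&(H<20)&(S>150)&cupbox&(Z>.03),'orange')
    rect((H>5)&(H<20)&(S>150)&cupbox&(Z>.085),'orangetop')
    rect((S<70)&(V>110)&cupbox&(Z>.0),'balls')
    rect(((H<6)|(H>174))&(S>150)&(np.abs(Z-.086)<.01),'lid')
    rect((S<80)&(V>90)&(Z>.11)&(Z<.14)&(X>.25)&(np.abs(Y)<.3),'handle')
    rect((V<60)&(Z>.055)&(Z<.085)&(X>.25)&(X<.7)&(Y<.3)&(Y>-.2),'bays')
    rect((V<80)&(Z>.05)&(Z<.07)&(X>.25)&(X<.7)&(Y<.25)&(Y>0),'bay wall')
E
python3 m.py
```

```text
top bench z 7.700378608754832e-06
blue 505 med [0.4497 0.2645 0.0083] min [ 0.413  0.23  -0.01 ] max [0.507 0.289 0.052] rect [460.2 258.8] [92.9 58.8] 2.12
orange 18 med [0.5058 0.2554 0.0882] min [0.505 0.242 0.057] max [0.514 0.274 0.097] rect [506.4 257.6] [ 6.2 32. ] 16.42
orangetop 11 med [0.5058 0.2626 0.0913] min [0.505 0.243 0.085] max [0.514 0.274 0.097] rect [506.8 257.7] [ 5.4 32. ] 16.42
balls 96 med [0.4724 0.2722 0.0172] min [0.451 0.231 0.001] max [0.507 0.302 0.046] rect [480.  266.3] [55.7 69.9] 1.27
lid 5157 med [ 0.515  -0.149   0.0862] min [-0.151 -0.251  0.076] max [0.617 0.728 0.096] rect [259.2 248.2] [ 261.8 1205.7] 32.36
handle 149 med [ 0.4449 -0.1605  0.1261] min [ 0.439 -0.25   0.113] max [ 0.619 -0.103  0.136] rect [ 504.9 -204.4] [ 79.9 229.1] 50.84
bays 69 med [0.506  0.0149 0.0594] min [ 0.407 -0.058  0.055] max [0.604 0.277 0.083] rect [496.7 112.1] [196.3 328. ] 4.11
bay wall 99 med [0.5133 0.0478 0.0583] min [0.404 0.    0.051] max [0.602 0.248 0.066] rect [502.7 124.2] [198.1 246.7] 0.22
scene bench z 0.00019658005500555742
blue 447 med [0.4342 0.
[... 290 characters left out ...]
.523 0.281 0.098] rect [515.3 260.7] [14.  39.1] 4.57
balls 57 med [0.4634 0.2767 0.0161] min [0.383 0.231 0.   ] max [0.486 0.284 0.045] rect [436.1 259.1] [102.4  52.8] 5.35
lid 5231 med [ 0.5285 -0.144   0.0871] min [ 0.412 -0.252  0.079] max [ 0.623 -0.051  0.092] rect [ 517.6 -153. ] [202.8 194.5] 3.68
handle 214 med [ 0.4493 -0.1644  0.1256] min [ 0.44  -0.254  0.111] max [ 0.624 -0.104  0.14 ] rect [ 507.9 -206.9] [ 82.6 231.9] 50.79
bays 1183 med [ 0.5633 -0.0546  0.062 ] min [ 0.271 -0.199  0.055] max [0.621 0.241 0.085] rect [496.  -21.8] [306.7 430.4] 29.94
bay wall 444 med [0.5253 0.0472 0.0587] min [0.406 0.    0.05 ] max [0.609 0.242 0.065] rect [507.3 121.2] [202.9 242.4] 0.01
```

```bash
cat > go.py <<'E'
import sys
from h import *
def Rt(yaw,tilt=0):
    a=np.radians(yaw);c,s=np.cos(a),np.sin(a)
    return np.array([[-s,c,0],[c,s,0],[0,0,-1]]).T@R.from_euler('x',-tilt,degrees=True).as_matrix()
def rel(p,yaw,tilt=0,start=None):
    if start is None:
        s=sensors.get_state(); P,M=s['position'],R.from_rotvec(s['tool_rot']).as_matrix()
    else: P,M=np.array(start[0]),Rt(*start[1:])
    sh=M.T@(np.array(p)-P)/.8; tu=R.from_matrix(M.T@Rt(yaw,tilt)).as_rotvec()/(np.pi/2)
    return sh.round(4).tolist(),tu.round(4).tolist()
def where():
    s=sensors.get_state();M=R.from_rotvec(s['tool_rot']).as_matrix()
    y=np.degrees(np.arctan2(M[1,1],M[0,1])); t=np.degrees(np.arctan2(-M[2,1],-M[2,2])) 
    print('t',round(s['t'],2),'p',s['position'].round(4),'yaw',y.round(2),'tilt',t.round(2),'q',s['q'].round(2),'F',s['force'].round(1),'w',round(s['width'],4),'gf',round(s['gripper_force'],1))
if __name__=='__main__':
    where(); a=[float(v) for v in sys.argv[1:]]
    if a: print(rel(a[:3],a[3],a[4] if len(a)>4 else 0))
E
python3 go.py .515 .2605 .2 3
```

```text
t 0.1 p [ 0.2009 -0.4847  0.1917] yaw -67.49 tilt 0.05 q [-1.33  0.26 -0.05  1.26  0.    1.42] F [ 0.4  0.7 -0.6] w 0.0852 gf 0.0
([0.7193, -0.7103, -0.0096], [-0.0005, -0.0005, -0.7833])
```

```bash
python3 -m handwheel '[[1,[0.719,-0.710,-0.03],[0,0,-0.783]],[1,[0.719,-0.710,-0.03],[0,0,-0.783]],[1,[0.719,-0.710,-0.03],[0,0,-0.783]],[1,[0.719,-0.710,-0.03],[0,0,-0.783]],[1,[0.719,-0.710,-0.03],[0,0,-0.783]],[1,[0.719,-0.710,-0.03],[0,0,-0.783]],[1,[0.719,-0.710,-0.03],[0,0,-0.783]],[1,[0.719,-0.710,-0.03],[0,0,-0.783]]]'; python3 go.py .515 .2605 .2 3
```

```text
t: 1.1
position: [0.395, -0.0237, 0.207]
tool_rot: [2.161, 2.28, 0.0]
force: [1.5, -0.9, -0.1]
width: 0.0856
gripper_force: 0.0
t 1.1 p [ 0.395  -0.0237  0.207 ] yaw 3.06 tilt -0.02 q [-0.27  0.04 -0.29  1.25 -0.    1.25] F [ 1.5 -0.9 -0.1] w 0.0856 gf 0.0
([0.3467, 0.1688, 0.0087], [0.0002, 0.0001, 0.0007])
```

```bash
python3 -m handwheel '[[1,[0.347,0.169,0],[0,0,0]],[1,[0.347,0.169,0],[0,0,0]],[1,[0.347,0.169,0],[0,0,0]],[1,[0.347,0.169,0],[0,0,0]],[1,[0.347,0.169,0],[0,0,0]],[1,[0.347,0.169,0],[0,0,0]],[1,[0.347,0.169,0],[0,0,0]],[1,[0.347,0.169,0],[0,0,0]]]'
python3 - <<'E'
from go import *
where(); d=snap('wrist','w1.png'); print(d['mount']); w=cloud(d)
hsv=cv2.cvtColor(d['frame'],cv2.COLOR_RGB2HSV);H,S,V=[hsv[...,i].astype(int) for i in range(3)]
X,Y,Z=w[...,0],w[...,1],w[...,2]
for n,m in(('top',(H>4)&(H<22)&(S>140)&(Z>.09)&(Z<.1)),('blue',(H>100)&(H<130)&(S>100)&(Z<.06)),('bluewall',(H>100)&(H<130)&(S>80)&(Z>.04)&(Z<.05))):
    m=cv2.morphologyEx(m.astype(np.uint8),cv2.MORPH_OPEN,np.ones((3,3)))>0
    p=w[m]
    if len(p)>5: print(n,len(p),np.median(p,0).round(4),p.min(0).round(4),p.max(0).round(4),cv2.minAreaRect(p[:,:2].astype(np.float32)*1000))
E
```

```text
t: 2.1
position: [0.515, 0.2575, 0.2071]
tool_rot: [2.164, 2.277, -0.0]
force: [0.3, -0.4, -0.2]
width: 0.0852
gripper_force: 0.0
t 2.1 p [0.515  0.2575 0.2071] yaw 2.91 tilt -0.0 q [ 0.32  0.35  0.12  1.34 -0.    1.84] F [ 0.3 -0.4 -0.2] w 0.0852 gf 0.0
[[ 2.12852412e-04  9.65898521e-01  2.58920839e-01  6.53020462e-02]
 [ 9.99999975e-01 -1.89472892e-04 -1.15250747e-04 -3.55075407e-04]
 [-6.22620462e-05  2.58920857e-01 -9.65898538e-01 -1.82736121e-01]
 [ 0.00000000e+00  0.00000000e+00  0.00000000e+00  1.00000000e+00]]
top 455 [0.514  0.2555 0.0956] [0.5072 0.2415 0.0901] [0.5206 0.2814 0.0978] ((513.6573486328125, 261.3900146484375), (11.869243621826172, 39.6544303894043), 3.114999771118164)
blue 5430 [0.4505 0.2547 0.0111] [0.4138 0.2249 0.0014] [0.5095 0.2917 0.0481] ((462.5068664550781, 258.2407531738281), (96.41239166259766, 62.41886901855469), 3.0529236793518066)
bluewall 903 [0.4613 0.2843 0.0458] [0.4141 0.2249 0.0405] [0.5095 0.2918 0.0481] ((463.1023254394531, 258.24951171875), (95.21410369873047, 62.378170013427734), 3.0450661182403564)
```

View pics/w1.png

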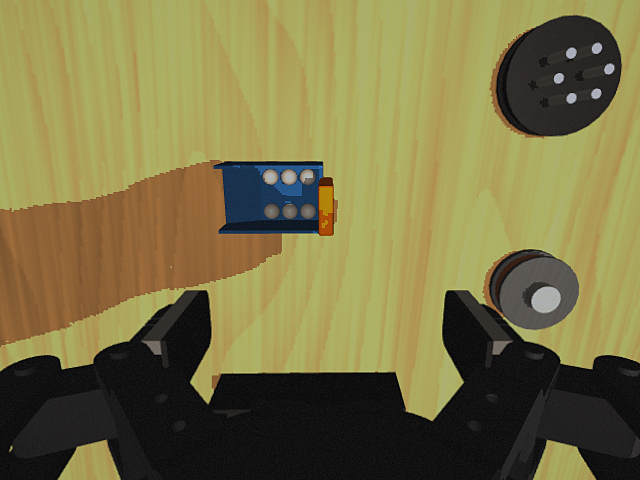

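The wrist picture shows the cup at (270,195) with all six balls in it and the tab at (326,207). The tab centre is (0.5137, 0.2612) and the yaw is 3.1°, which matches the given sizes. I'll go down and grip.

```bash
python3 go.py .5137 .2612 .056 3.1; python3 -m handwheel '[[1,[0.0045,-0.0015,0.05],[0,0,-0.002]],[1,[0.0045,-0.0015,0.1],[0,0,-0.002]],[1,[0.0045,-0.0015,0.15],[0,0,-0.002]],[1,[0.0045,-0.0015,0.189],[0,0,-0.002]],[1,[0.0045,-0.0015,0.189],[0,0,-0.002]],[-1,[0.0045,-0.0015,0.189],[0,0,-0.002]],[-1,[0.0045,-0.0015,0.189],[0,0,-0.002]],[-1,[0.0045,-0.0015,0.189],[0,0,-0.002]]]'; python3 go.py
```

```text
t 2.15 p [0.515  0.2575 0.2073] yaw 2.9 tilt -0.02 q [ 0.32  0.35  0.12  1.34 -0.    1.84] F [1.3 0.  1.1] w 0.0855 gf 0.0
([0.0047, -0.0015, 0.1891], [0.0002, -0.0, -0.0022])
t: 3.15
position: [0.5144, 0.2622, 0.0566]
tool_rot: [2.159, 2.281, 0.002]
force: [1.1, -0.2, -0.7]
width: 0.0325
gripper_force: 0.0
t 3.15 p [0.5144 0.2622 0.0566] yaw 3.15 tilt -0.08 q [ 0.33  0.42 -0.18  0.96  0.    1.85] F [ 1.1 -0.2 -0.7] w 0.0325 gf 0.0
```

```bash
python3 -m handwheel '[[-1,[0,0,0],[0,0,0]],[-1,[0,0,0],[0,0,0]],[-1,[0,0,0],[0,0,0]],[-1,[0,0,0],[0,0,0]],[-1,[0,0,-0.01],[0,0,0]],[-1,[0,0,-0.04],[0,0,0]],[-1,[0,0,-0.08],[0,0,0]],[-1,[0,0,-0.12],[0,0,0]]]'
python3 - <<'E'
from go import *
where()
# box frame
a=np.radians(3.68);bx=np.array([np.cos(a),np.sin(a)]);by=np.array([-np.sin(a),np.cos(a)])
# grasp -> plan: lip at box x=.03, bay centre line, height h; tcp for tilt th
hinge=np.array([.5176,-.153])+.102*bx
bay=hinge-.1*bx+(.055+.094)*by
print('bay',bay)
def tcp(lipx,lipz,th):
    r=np.array([99.,38+1.])/1000  # TCP rel lip (x, z) in cup axes, TCP at z=55 above underside
    t=np.radians(th); x=np.cos(t)*r[0]-np.sin(t)*r[1]; z=np.sin(t)*r[0]+np.cos(t)*r[1]
    p=bay+bx*(lipx+x); return [*p,lipz+z]
s=tcp(.03,.12,0); print('approach',rel(s,3.7),s)
for th in (0,10,20,25,30,35,40,45,48): print(th,rel(tcp(.03,.06,th),3.7,th,start=(s,3.7,0)),np.round(tcp(.03,.06,th),3))
E
```

```text
t: 4.15
position: [0.5136, 0.262, 0.153]
tool_rot: [-2.159, -2.282, 0.0]
force: [-0.0, 0.7, -0.2]
width: -0.0
gripper_force: 0.0
t 4.15 p [0.5136 0.262  0.153 ] yaw 3.16 tilt 0.01 q [ 0.33  0.37 -0.    1.2   0.    1.85] F [-0.   0.7 -0.2] w -0.0 gf 0.0
bay [ 0.51003247 -0.00417886]
approach ([-0.3305, 0.1384, -0.0075], [-0.0001, 0.0, -0.006]) [np.float64(0.6387664779949147), np.float64(0.00410087399600244), np.float64(0.159)]
0 ([0.0, 0.0, 0.075], [0.0, 0.0, 0.0]) [0.639 0.004 0.099]
10 ([0.0, -0.0103, 0.0543], [-0.1111, 0.0, -0.0]) [0.631 0.004 0.116]
20 ([0.0, -0.0241, 0.0356], [-0.2222, -0.0, 0.0]) [0.619 0.003 0.131]
25 ([0.0, -0.0322, 0.0273], [-0.2778, 0.0, 0.0]) [0.613 0.002 0.137]
30 ([0.0, -0.041, 0.0197], [-0.3333, -0.0, 0.0]) [0.606 0.002 0.143]
35 ([0.0, -0.0503, 0.0128], [-0.3889, -0.0, -0.0]) [0.599 0.002 0.149]
40 ([0.0, -0.0603, 0.0069], [-0.4444, -0.0, -0.0]) [0.591 0.001 0.154]
45 ([0.0, -0.0707, 0.0018], [-0.5, -0.0, 0.0]) [0.582 0.    0.158]
48 ([0.0, -0.0772, -0.0008], [-0.5333, 0.0, 0.0]) [0.577 0.    0.16 ]
```

Run:
```python
from go import *
d=snap('wrist','w2.png'); w=cloud(d); d2=snap('scene','s2.png')
a=d2['frame'][240:400,360:560,::-1]; b=np.hstack([cv2.resize(d['frame'][:,:,::-1],(480,360)),cv2.resize(a,(320,256)).copy() if 0 else cv2.copyMakeBorder(cv2.resize(a,(320,256)),0,104,0,0,cv2.BORDER_CONSTANT)]);cv2.imwrite('pics/c2.png',b)
hsv=cv2.cvtColor(d['frame'],cv2.COLOR_RGB2HSV);H,S,V=[hsv[...,i].astype(int) for i in range(3)]
Z=w[...,2]
for n,m in(('top',(H>4)&(H<22)&(S>140)&(Z>.085)&(Z<.11)),('bluewall',(H>100)&(H<130)&(S>80)&(Z>.03)&(Z<.06)),('blue',(H>100)&(H<130)&(S>100)&(Z<.2))):
    m=cv2.morphologyEx(m.astype(np.uint8),cv2.MORPH_OPEN,np.ones((3,3)))>0
    p=w[m]
    if len(p)>5: print(n,len(p),np.median(p,0).round(4),p.min(0).round(4),p.max(0).round(4),cv2.minAreaRect(p[:,:2].astype(np.float32)*1000))
```

```text
top 879 [0.5136 0.2586 0.0957] [0.5069 0.2419 0.0852] [0.5201 0.2813 0.0979] ((513.6979370117188, 261.5201416015625), (11.798315048217773, 39.48747634887695), 3.0183491706848145)
bluewall 1881 [0.462  0.2317 0.045 ] [0.4138 0.2251 0.03  ] [0.5096 0.2919 0.0485] ((463.01239013671875, 258.3682861328125), (95.54021453857422, 62.453147888183594), 2.989254951477051)
blue 7730 [0.4518 0.2538 0.0121] [0.4138 0.2251 0.0014] [0.5096 0.2919 0.0485] ((462.4776611328125, 258.34039306640625), (96.61112976074219, 62.453147888183594), 2.9892547130584717)
```

View pics/c2.png

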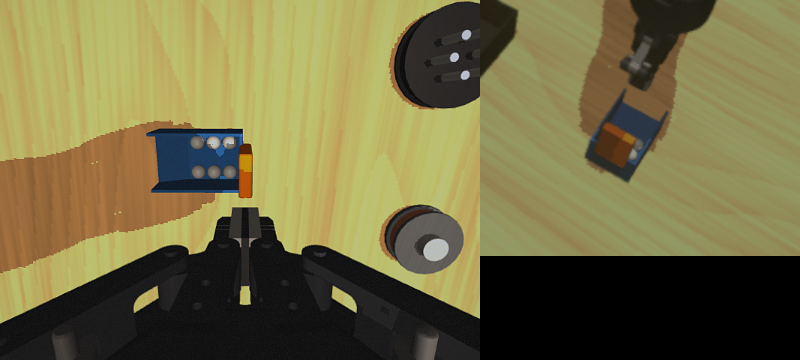

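The cup hasn't moved and the fingers closed on nothing. I'll check whether the scene camera sees the fingertips where the state says they are.

Run:
```python
from go import *
where()
d=dict(np.load('pics/s2.npz'));w=cloud(d);T=d['cam_to_world'];K=d['intrinsics']
for p in ([.5137,.262,.153],[.5137,.2612,.095]):
    c=np.linalg.inv(T)@[*p,1]; a=np.array([c[0]/-c[2],-c[1]/-c[2]]); a*=1+d['k1']*(a@a); print(K[:2,:2]@a+K[:2,2],-c[2])
X,Y,Z=[w[...,i] for i in range(3)]
m=(np.abs(X-.51)<.06)&(np.abs(Y-.26)<.06)&(Z>.12)&(Z<.3)
p=w[m]
for lo in np.arange(.12,.26,.01):
    q=p[(p[:,2]>lo)&(p[:,2]<lo+.01)]
    if len(q): print(round(lo,3),len(q),q.min(0).round(3),q.max(0).round(3))
```

```text
t 4.25 p [0.5153 0.2626 0.1551] yaw 3.16 tilt -0.26 q [ 0.33  0.36  0.    1.2  -0.    1.85] F [0.9 0.4 0.4] w -0.0002 gf 0.0
[454.17746006 305.41915969] 0.8129040786203103
[447.2692276  322.34221049] 0.8570063200747158
0.19 5 [0.52  0.252 0.197] [0.522 0.272 0.2  ]
0.2 38 [0.512 0.251 0.201] [0.529 0.273 0.21 ]
0.21 46 [0.509 0.251 0.21 ] [0.53  0.273 0.22 ]
0.22 10 [0.512 0.258 0.22 ] [0.53  0.273 0.228]
0.23 1 [0.522 0.274 0.237] [0.522 0.274 0.237]
0.24 32 [0.518 0.261 0.24 ] [0.548 0.276 0.25 ]
0.25 24 [0.527 0.248 0.25 ] [0.555 0.275 0.26 ]
0.26 69 [0.498 0.245 0.26 ] [0.557 0.279 0.27 ]
```

Run:
```python
from go import *
for f in('w2','w1'):
    d=dict(np.load(f'pics/{f}.npz'));w=cloud(d);T=d['cam_to_world']
    t=(w-T[:3,3])@T[:3,:3]; M=d['mount']; tool=t@M[:3,:3].T+M[:3,3]
    m=(tool[...,2]<.03)&(tool[...,2]>-.12)&(np.abs(tool[...,1])<.07)&(np.abs(tool[...,0])<.03)
    v,u=np.nonzero(m); p=tool[m]
    for lo in np.arange(-.11,.03,.01):
        s=(p[:,2]>lo)&(p[:,2]<=lo+.01)
        if s.sum(): q=p[s]; print(f,round(lo,3),s.sum(),q.min(0).round(3),q.max(0).round(3),u[s].mean().round(),v[s].mean().round())
    k=np.linalg.inv(M)@[0,0,0,1]; print('TCP pix',d['intrinsics'][:2,:2]@[k[0]/-k[2],k[1]/k[2]]+d['intrinsics'][:2,2])
```

```text
w2 -0.11 8170 [-0.009 -0.051 -0.11 ] [ 0.018  0.049 -0.1  ] 327.0 379.0
w2 -0.1 9274 [-0.009 -0.041 -0.1  ] [ 0.015  0.041 -0.09 ] 326.0 368.0
w2 -0.09 3214 [-0.012 -0.033 -0.09 ] [ 0.014  0.033 -0.08 ] 327.0 342.0
w2 -0.08 1289 [-0.011 -0.014 -0.08 ] [ 0.012  0.013 -0.07 ] 326.0 331.0
w2 -0.07 1022 [ 0.006 -0.014 -0.07 ] [ 0.012  0.013 -0.06 ] 326.0 304.0
w2 -0.06 826 [ 0.006 -0.014 -0.06 ] [ 0.012  0.013 -0.05 ] 327.0 293.0
w2 -0.05 308 [ 0.006 -0.013 -0.05 ] [ 0.012  0.013 -0.042] 326.0 282.0
TCP pix [327.08061294 264.03706409]
w1 -0.11 16667 [-0.013 -0.07  -0.11 ] [ 0.016  0.07  -0.1  ] 326.0 403.0
w1 -0.1 2819 [ 0.003 -0.07  -0.1  ] [ 0.014  0.07  -0.09 ] 326.0 354.0
w1 -0.09 2289 [-0.007 -0.057 -0.09 ] [ 0.012  0.056 -0.08 ] 324.0 341.0
w1 -0.08 2574 [-0.011 -0.057 -0.08 ] [ 0.012  0.056 -0.07 ] 326.0 334.0
w1 -0.07 2024 [-0.011 -0.057 -0.07 ] [ 0.012  0.056 -0.06 ] 326.0 319.0
w1 -0.06 782 [-0.012 -0.05  -0.06 ] [ 0.012  0.054 -0.052] 328.0 313.0
TCP pix [327.07985863 264.03416425]
```

The gripper's real fingertips are about 42 mm short of the reported TCP when shut (and 53 mm when open). Both the wrist depth and the scene camera show this. I'll correct for it: the grasp needs a reported z of about 0.013.

```bash
python3 -m handwheel '[[1,[0,0,0],[0,0,0]],[1,[0,0,0],[0,0,0]],[1,[0,0,0.01],[0,0,0]],[1,[0,0,0.04],[0,0,0]],[1,[0,0,0.08],[0,0,0]],[1,[0,0,0.12],[0,0,0]],[1,[0,0,0.155],[0,0,0]],[1,[0,0,0.175],[0,0,0]]]';python3 -m handwheel '[[1,[0,0,0],[0,0,0]],[-1,[0,0,0],[0,0,0]],[-1,[0,0,0],[0,0,0]],[-1,[0,0,0],[0,0,0]],[-1,[0,0,0],[0,0,0]],[-1,[0,0,0],[0,0,0]],[-1,[0,0,0],[0,0,0]],[-1,[0,0,0],[0,0,0]]]'; python3 go.py
```

```text
t: 5.25
position: [0.5127, 0.2617, 0.0094]
tool_rot: [-2.159, -2.281, 0.004]
force: [0.1, -0.5, -0.2]
width: 0.0857
gripper_force: 0.0
t: 6.25
position: [0.5142, 0.2622, 0.012]
tool_rot: [2.159, 2.282, 0.001]
force: [-0.5, 0.3, 5.7]
width: 0.0114
gripper_force: 59.1
t 6.25 p [0.5142 0.2622 0.012 ] yaw 3.16 tilt -0.04 q [ 0.33  0.46 -0.25  0.85 -0.    1.85] F [-0.5  0.3  5.7] w 0.0114 gf 59.1
```

```bash
cat > pour.py <<'E'
from go import *
where()
a=np.radians(3.68);bx=np.array([np.cos(a),np.sin(a)]);by=np.array([-np.sin(a),np.cos(a)])
hinge=np.array([.5176,-.153])+.102*bx
bay=hinge-.1*bx+(.055+.094)*by
def tcp(lipx,lipz,th):
    r=np.array([.099,-.004]);t=np.radians(th); x=np.cos(t)*r[0]-np.sin(t)*r[1]; z=np.sin(t)*r[0]+np.cos(t)*r[1]
    return [*(bay+bx*(lipx+x)),lipz+z]
if __name__=='__main__':
    s=tcp(.03,.12,0); print('approach',rel(s,3.7),s)
    for th in (0,8,16,20,24,28,32,36,40,44,48): print(th,rel(tcp(.03,.055,th),3.7,th,start=(s,3.7,0)),np.round(tcp(.03,.055,th),3))
E
python3 pour.py
```

```text
t 6.25 p [0.5142 0.2622 0.012 ] yaw 3.16 tilt -0.04 q [ 0.33  0.46 -0.25  0.85 -0.    1.85] F [-0.5  0.3  5.7] w 0.0114 gf 59.1
approach ([-0.3307, 0.1379, -0.1299], [0.0004, -0.0001, -0.006]) [np.float64(0.6387664779949147), np.float64(0.00410087399600244), np.float64(0.11599999999999999)]
0 ([0.0, 0.0, 0.0812], [0.0, 0.0, 0.0]) [0.639 0.004 0.051]
8 ([0.0, -0.0005, 0.064], [-0.0889, -0.0, 0.0]) [0.638 0.004 0.065]
16 ([0.0, -0.0034, 0.0469], [-0.1778, -0.0, -0.0]) [0.636 0.004 0.078]
20 ([0.0, -0.0058, 0.0386], [-0.2222, -0.0, 0.0]) [0.634 0.004 0.085]
24 ([0.0, -0.0087, 0.0305], [-0.2667, -0.0, -0.0]) [0.632 0.004 0.092]
28 ([0.0, -0.0121, 0.0226], [-0.3111, 0.0, -0.0]) [0.629 0.003 0.098]
32 ([0.0, -0.0162, 0.0149], [-0.3556, 0.0, -0.0]) [0.626 0.003 0.104]
36 ([0.0, -0.0207, 0.0076], [-0.4, -0.0, 0.0]) [0.622 0.003 0.11 ]
40 ([0.0, -0.0257, 0.0005], [-0.4444, -0.0, -0.0]) [0.618 0.003 0.116]
44 ([0.0, -0.0313, -0.0061], [-0.4889, 0.0, -0.0]) [0.614 0.002 0.121]
48 ([0.0, -0.0372, -0.0124], [-0.5333, 0.0, 0.0]) [0.609 0.002 0.126]
```

```bash
python3 -m handwheel '[[-1,[0,0,-0.01],[0,0,0]],[-1,[0,0,-0.03],[0,0,0]],[-1,[0,0,-0.06],[0,0,0]],[-1,[-0.01,0.004,-0.09],[0,0,0]],[-1,[-0.035,0.015,-0.115],[0,0,0]],[-1,[-0.07,0.03,-0.128],[0,0,0]],[-1,[-0.11,0.046,-0.13],[0,0,0]],[-1,[-0.15,0.063,-0.13],[0,0,-0.006]]]'; python3 -m handwheel '[[-1,[-0.04,0.017,0],[0,0,0]],[-1,[-0.08,0.033,0],[0,0,0]],[-1,[-0.115,0.048,0],[0,0,0]],[-1,[-0.145,0.06,0],[0,0,0]],[-1,[-0.165,0.069,0],[0,0,0]],[-1,[-0.177,0.074,0],[0,0,0]],[-1,[-0.181,0.075,0],[0,0,0]],[-1,[-0.181,0.075,0],[0,0,0]]]'; python3 pour.py|head -2; python3 -c "
from h import *
snap('scene','s3.png');import cv2;cv2.imwrite('pics/s3c.png',cv2.imread('pics/s3.png')[130:380,180:560])"
```

```text
t: 7.25
position: [0.571, 0.1441, 0.1161]
tool_rot: [-2.148, -2.292, 0.0]
force: [0.1, -0.0, -2.2]
width: 0.0114
gripper_force: 58.6
t: 8.25
position: [0.6398, 0.0048, 0.1157]
tool_rot: [-2.148, -2.292, 0.0]
force: [0.1, 0.6, -3.7]
width: 0.0112
gripper_force: 58.6
t 8.25 p [0.6398 0.0048 0.1157] yaw 3.71 tilt 0.01 q [-0.12  0.49  0.1   1.18  0.    1.39] F [ 0.1  0.6 -3.7] w 0.0112 gf 58.6
approach ([-0.0008, -0.0013, -0.0004], [-0.0001, -0.0001, 0.0002]) [np.float64(0.6387664779949147), np.float64(0.00410087399600244), np.float64(0.11599999999999999)]
```

View pics/s3c.png

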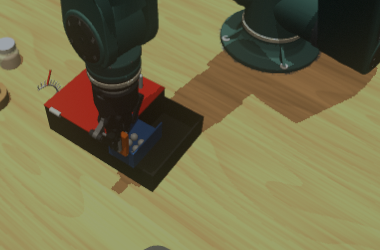

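The picture shows the cup over the bay (cup at about (140,140) in the crop), level and with the balls still in it. I'll pour now, tilting before lowering so the cup clears the far wall.

```bash
python3 -m handwheel '[[-1,[0,-0.0005,-0.005],[-0.089,0,0]],[-1,[0,-0.003,0.003],[-0.178,0,0]],[-1,[0,-0.006,0.0136],[-0.222,0,0]],[-1,[0,-0.009,0.018],[-0.267,0,0]],[-1,[0,-0.012,0.0226],[-0.311,0,0]],[-1,[0,-0.012,0.0226],[-0.311,0,0]],[-1,[0,-0.016,0.015],[-0.356,0,0]],[-1,[0,-0.016,0.015],[-0.356,0,0]]]';python3 - <<'E'
from pour import *
for th in (36,40,44,48,0): print(th,rel(tcp(.03,.055 if th else .12,th),3.7,th,start=(tcp(.03,.055,32),3.7,32)))
E
```

```text
t: 9.3
position: [0.6267, 0.0038, 0.1038]
tool_rot: [1.85, 1.973, 0.565]
force: [-0.3, 0.4, -2.2]
width: 0.0112
gripper_force: 59.5
t 9.3 p [0.6267 0.0038 0.1038] yaw 3.7 tilt -31.95 q [-0.2   0.15 -0.67  0.21  0.14  1.35] F [-0.3  0.4 -2.2] w 0.0112 gf 59.5
36 ([0.0, 0.0, -0.0086], [-0.0444, -0.0, 0.0])
40 ([0.0, -0.0005, -0.0173], [-0.0889, -0.0, -0.0])
44 ([0.0, -0.0017, -0.0258], [-0.1333, 0.0, -0.0])
48 ([0.0, -0.0034, -0.0343], [-0.1778, -0.0, 0.0])
0 ([-0.0, 0.0216, -0.0041], [0.3556, -0.0, 0.0])
```

```bash
python3 -m handwheel '[[-1,[0,0,-0.0086],[-0.044,0,0]],[-1,[0,0,-0.0086],[-0.044,0,0]],[-1,[0,-0.0005,-0.017],[-0.089,0,0]],[-1,[0,-0.0005,-0.017],[-0.089,0,0]],[-1,[0,-0.0017,-0.026],[-0.133,0,0]],[-1,[0,-0.0017,-0.026],[-0.133,0,0]],[-1,[0,-0.0034,-0.034],[-0.178,0,0]],[-1,[0,-0.0034,-0.034],[-0.178,0,0]]]';python3 - <<'E'
from pour import *
d=snap('scene','s4.png');a=cv2.imread('pics/s4.png')[180:330,210:410]
b=snap('top','t4.png');b=cv2.imread('pics/t4.png')[170:290,180:340]
cv2.imwrite('pics/s4c.png',np.hstack([cv2.resize(a,(480,360)),cv2.resize(b,(320,240)).copy() if 0 else cv2.copyMakeBorder(cv2.resize(b,(320,240)),0,120,0,0,cv2.BORDER_CONSTANT)]))
for th in (38,28,24,20,16,8,0): print(th,rel(tcp(.03,{28:.06,38:.055,24:.065,20:.075,16:.09,8:.11,0:.12}[th],th),3.7,th,start=(tcp(.03,.055,48),3.7,48)))
E
```

```text
t: 10.3
position: [0.6102, 0.0024, 0.1242]
tool_rot: [1.679, 1.79, 0.794]
force: [0.2, -0.5, -2.7]
width: 0.0114
gripper_force: 59.6
t 10.3 p [0.6102 0.0024 0.1242] yaw 3.63 tilt -47.83 q [-0.26  0.07 -1.01 -0.31  0.24  1.35] F [ 0.2 -0.5 -2.7] w 0.0114 gf 59.6
38 ([-0.0, -0.0027, 0.0214], [0.1111, 0.0, -0.0])
28 ([-0.0, -0.0045, 0.0378], [0.2222, 0.0, -0.0])
24 ([-0.0, -0.0034, 0.0415], [0.2667, 0.0, -0.0])
20 ([-0.0, 0.0017, 0.0408], [0.3111, -0.0, 0.0])
16 ([-0.0, 0.0111, 0.0355], [0.3556, 0.0, -0.0])
8 ([-0.0, 0.0189, 0.0324], [0.4444, -0.0, -0.0])
0 ([-0.0, 0.0157, 0.0359], [0.5333, -0.0, -0.0])
```

View pics/s4c.png

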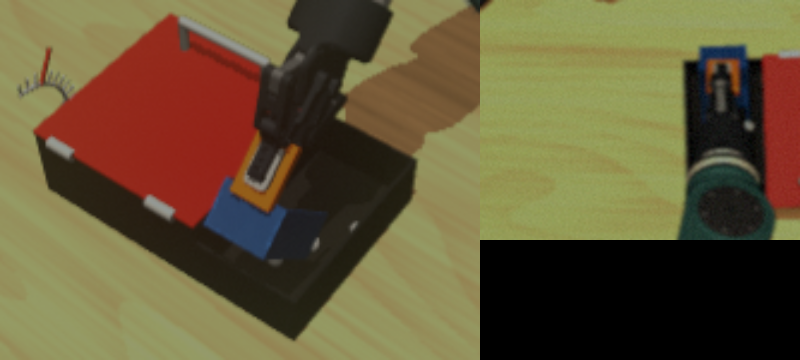

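The cup is tipped, with balls visible in the bay at (315,243), (350,228) and (275,262) in the crop. I'll bring it level again and check that all six came out.

```bash
python3 -m handwheel '[[-1,[0,-0.0027,0.0214],[0.111,0,0]],[-1,[0,-0.0045,0.038],[0.222,0,0]],[-1,[0,0.0017,0.041],[0.311,0,0]],[-1,[0,0.0111,0.0355],[0.356,0,0]],[-1,[0,0.0189,0.0324],[0.444,0,0]],[-1,[0,0.0157,0.0359],[0.533,0,0]],[-1,[0,0.0157,0.0359],[0.533,0,0]],[-1,[0,0.0157,0.0359],[0.533,0,0]]]';python3 go.py .5137 .2617 .116 3.15; python3 go.py .5137 .2617 .016 3.15
```

```text
t: 11.4
position: [0.6407, 0.0046, 0.1152]
tool_rot: [2.147, 2.291, 0.003]
force: [-0.9, -0.9, -2.8]
width: 0.0115
gripper_force: 59.8
t 11.4 p [0.6407 0.0046 0.1152] yaw 3.72 tilt -0.14 q [-0.12  0.49  0.1   1.18  0.    1.39] F [-0.9 -0.9 -2.8] w 0.0115 gf 59.8
([0.3311, -0.1375, -0.0013], [0.0016, 0.0, 0.0064])
t 11.4 p [0.6407 0.0046 0.1152] yaw 3.72 tilt -0.14 q [-0.12  0.49  0.1   1.18  0.    1.39] F [-0.9 -0.9 -2.8] w 0.0115 gf 59.8
([0.3311, -0.1378, 0.1237], [0.0016, 0.0, 0.0064])
```

```bash
python3 -m handwheel '[[-1,[0.04,-0.017,0],[0,0,0]],[-1,[0.1,-0.042,0],[0,0,0]],[-1,[0.16,-0.067,0],[0,0,0.006]],[-1,[0.22,-0.092,0],[0,0,0.006]],[-1,[0.28,-0.116,0],[0,0,0.006]],[-1,[0.315,-0.131,0.01],[0,0,0.006]],[-1,[0.33,-0.1375,0.03],[0,0,0.006]],[-1,[0.33,-0.1375,0.05],[0,0,0.006]]]';python3 - <<'E'
from pour import *
where();print(rel([.5137,.2617,.0125],3.15))
d=snap('scene','s5.png');a=cv2.imread('pics/s5.png')[190:390,270:530]
b=snap('top','t5.png');b=cv2.imread('pics/t5.png')[185:285,270:350]
cv2.imwrite('pics/s5c.png',np.hstack([cv2.resize(a,(520,400)),cv2.resize(b,(280,350)).copy() if 0 else cv2.copyMakeBorder(cv2.resize(b,(280,350)),0,50,0,0,cv2.BORDER_CONSTANT)]))
E
```

```text
t: 12.4
position: [0.5121, 0.2614, 0.0758]
tool_rot: [2.156, 2.282, 0.006]
force: [0.6, 0.2, -2.8]
width: 0.0111
gripper_force: 59.8
t 12.4 p [0.5121 0.2614 0.0758] yaw 3.24 tilt -0.24 q [ 0.33  0.4  -0.16  1.   -0.    1.84] F [ 0.6  0.2 -2.8] w 0.0111 gf 59.8
t 12.4 p [0.5121 0.2614 0.0758] yaw 3.24 tilt -0.24 q [ 0.33  0.4  -0.16  1.   -0.    1.84] F [ 0.6  0.2 -2.8] w 0.0111 gf 59.8
([0.0002, 0.0017, 0.0791], [0.0027, -0.0007, 0.0011])
```

View pics/s5c.png

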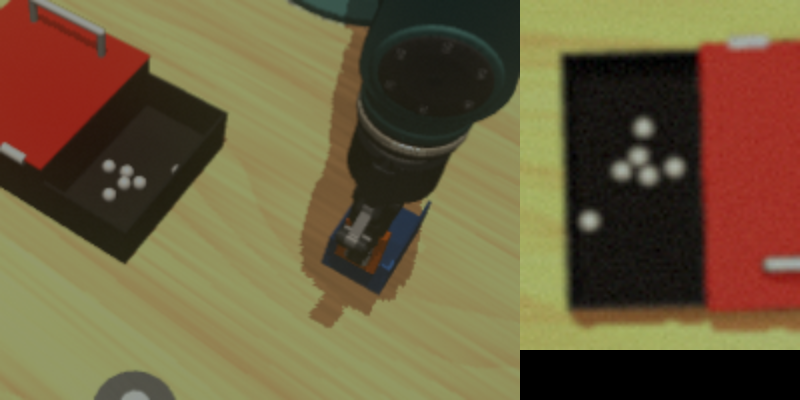

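All six balls are in the bay: in the top crop at (643,127), (638,157), (621,171), (648,176), (674,167) and (588,220). I'll lower the cup.

```bash
python3 -m handwheel '[[-1,[0,0.001,0.025],[0,0,0]],[-1,[0,0.001,0.05],[0,0,0]],[-1,[0,0.001,0.066],[0,0,0]],[-1,[0,0.001,0.073],[0,0,0]],[-1,[0,0.001,0.076],[0,0,0]],[-1,[0,0.001,0.078],[0,0,0]],[-1,[0,0.001,0.079],[0,0,0]],[-1,[0,0.001,0.08],[0,0,0]]]'; python3 go.py
```

```text
t: 13.5
position: [0.5148, 0.2609, 0.012]
tool_rot: [2.158, 2.281, 0.003]
force: [-3.9, -2.4, 15.8]
width: 0.0116
gripper_force: 62.4
t 13.5 p [0.5148 0.2609 0.012 ] yaw 3.16 tilt -0.15 q [ 0.33  0.46 -0.26  0.85 -0.    1.84] F [-3.9 -2.4 15.8] w 0.0116 gf 62.4
```

```bash
python3 -m handwheel '[[-1,[0,0,-0.001],[0,0,0]],[1,[0,0,-0.001],[0,0,0]],[1,[0,0,-0.001],[0,0,0]],[1,[0,0,-0.001],[0,0,0]],[1,[0,0,-0.001],[0,0,0]],[1,[0,0,-0.03],[0,0,0]],[1,[0,0,-0.1],[0,0,0]],[1,[0,0,-0.17],[0,0,0]]]'
python3 - <<'E'
from pour import *
where()
d=snap('wrist','w6.png');w=cloud(d)
hsv=cv2.cvtColor(d['frame'],cv2.COLOR_RGB2HSV);H,S,V=[hsv[...,i].astype(int) for i in range(3)]
Z=w[...,2]
for n,m in(('top',(H>4)&(H<22)&(S>140)&(Z>.085)&(Z<.11)),('blue',(H>100)&(H<130)&(S>100)&(Z<.2))):
    m=cv2.morphologyEx(m.astype(np.uint8),cv2.MORPH_OPEN,np.ones((3,3)))>0
    p=w[m]; print(n,len(p),np.median(p,0).round(4),p.min(0).round(4),p.max(0).round(4),cv2.minAreaRect(p[:,:2].astype(np.float32)*1000))
d=snap('scene','s6.png');w=cloud(d);Z=w[...,2]
hsv=cv2.cvtColor(d['frame'],cv2.COLOR_RGB2HSV);H,S,V=[hsv[...,i].astype(int) for i in range(3)]
p=w[(S<80)&(V>60)&(Z>.108)&(Z<.14)&(w[...,0]<.5)&(w[...,0]>.4)&(w[...,1]<-.08)&(w[...,1]>-.27)]
print('handle',len(p),p.mean(0),np.percentile(p,[2,98],axis=0))
HL=hinge-.170*bx; print('handle model',HL); q=(p[:,:2]-HL)@np.array([bx,by]).T; print(q.mean(0),np.percentile(q,[2,98],axis=0))
for z in(.12,): print(rel([*HL,z],3.7))
E
```

```text
t: 14.5
position: [0.5138, 0.2607, 0.1488]
tool_rot: [2.159, 2.281, 0.001]
force: [0.9, -0.1, -0.3]
width: 0.0854
gripper_force: 0.0
t 14.5 p [0.5138 0.2607 0.1488] yaw 3.16 tilt -0.06 q [ 0.33  0.37 -0.01  1.19 -0.    1.84] F [ 0.9 -0.1 -0.3] w 0.0854 gf 0.0
t 14.5 p [0.5138 0.2607 0.1488] yaw 3.16 tilt -0.06 q [ 0.33  0.37 -0.01  1.19 -0.    1.84] F [ 0.9 -0.1 -0.3] w 0.0854 gf 0.0
top 974 [0.5144 0.2591 0.0957] [0.5078 0.2407 0.0851] [0.5209 0.2802 0.0978] ((514.563232421875, 260.53216552734375), (11.5347900390625, 39.277034759521484), 3.055351495742798)
blue 9499 [0.4605 0.2524 0.0085] [0.4141 0.2241 0.0016] [0.51   0.2907 0.048 ] ((463.16253662109375, 256.9719543457031), (96.07920837402344, 62.52599334716797), 3.140042543411255)
handle 205 [ 0.44887649 -0.154458    0.12421757] [[ 0.44179374 -0.20667945  0.11114779]
 [ 0.45477509 -0.10365873  0.12887575]]
handle model [ 0.44974021 -0.15736451]
[-0.00067539  0.00295596] [[-0.00692679 -0.04949924]
 [ 0.00339524  0.05383365]]
([-0.5185, -0.1127, 0.0389], [0.0061, -0.0014, -0.006])
```

The cup stands upright at its old place. The handle fits the model to within 3 mm, so I'll go above it.

```bash
python3 -m handwheel '[[1,[-0.07,-0.015,0],[0,0,0]],[1,[-0.15,-0.033,0],[0,0,-0.006]],[1,[-0.23,-0.05,0],[0,0,-0.006]],[1,[-0.31,-0.067,0],[0,0,-0.006]],[1,[-0.39,-0.085,0],[0,0,-0.006]],[1,[-0.46,-0.1,0],[0,0,-0.006]],[1,[-0.505,-0.11,0],[0,0,-0.006]],[1,[-0.515,-0.112,0],[0,0,-0.006]]]'
python3 - <<'E'
from pour import *
where()
d=snap('wrist','w7.png');w=cloud(d)
hsv=cv2.cvtColor(d['frame'],cv2.COLOR_RGB2HSV);H,S,V=[hsv[...,i].astype(int) for i in range(3)]
X,Y,Z=[w[...,i] for i in range(3)];HL=hinge-.170*bx
p=w[(S<90)&(V>60)&(Z>.112)&(Z<.132)&(abs(X-HL[0])<.04)&(abs(Y-HL[1])<.1)]
print(len(p),p.mean(0),np.percentile(p,[2,98],axis=0),cv2.minAreaRect(p[:,:2].astype(np.float32)*1000))
print(rel([*HL,.061],3.7))
E
```

```text
t: 15.6
position: [0.4469, -0.1577, 0.1469]
tool_rot: [2.152, 2.288, 0.001]
force: [0.4, 0.1, 0.4]
width: 0.0851
gripper_force: 0.0
t 15.6 p [ 0.4469 -0.1577  0.1469] yaw 3.51 tilt -0.08 q [-0.51  0.19 -0.27  1.11  0.    1.  ] F [0.4 0.1 0.4] w 0.0851 gf 0.0
t 15.6 p [ 0.4469 -0.1577  0.1469] yaw 3.51 tilt -0.08 q [-0.51  0.19 -0.27  1.11  0.    1.  ] F [0.4 0.1 0.4] w 0.0851 gf 0.0
3217 [ 0.44596904 -0.15270339  0.12646196] [[ 0.43958702 -0.20681749  0.1237202 ]
 [ 0.45245025 -0.10499924  0.1283828 ]] ((446.2004699707031, -156.57785034179688), (9.694762229919434, 107.9492416381836), 3.475161075592041)
([-0.0005, 0.0032, 0.1074], [0.0009, 0.0, -0.0016])
```

View pics/w7.png

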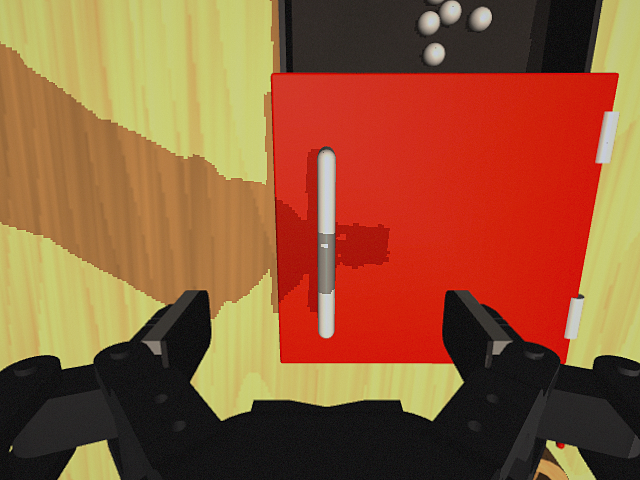

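The handle bar is centred between the open fingers at (327,243). I'll go straight down and grip it.

```bash
python3 -m handwheel '[[1,[0,-0.0005,0.04],[0,0,-0.001]],[1,[0,-0.0005,0.08],[0,0,-0.001]],[1,[0,-0.0005,0.1],[0,0,-0.001]],[1,[0,-0.0005,0.107],[0,0,-0.001]],[-1,[0,-0.0005,0.107],[0,0,-0.001]],[-1,[0,-0.0005,0.107],[0,0,-0.001]],[-1,[0,-0.0005,0.107],[0,0,-0.001]],[-1,[0,-0.0005,0.107],[0,0,-0.001]]]'; python3 -m handwheel '[[-1,[0,0,0],[0,0,0]],[-1,[0,0,0],[0,0,0]],[-1,[0,0,0],[0,0,0]],[-1,[0,0,0],[0,0,0]],[-1,[0,0,0],[0,0,0]],[-1,[0,0,0],[0,0,0]],[-1,[0,0,0],[0,0,0]],[-1,[0,0,0],[0,0,0]]]'
python3 - <<'E'
from pour import *
where()
s=sensors.get_state();P=s['position'];yaw=3.5
# bar pos from arc; tool grasp point at reported TCP - off*z
h=np.array([*hinge,.080])
def bar(al):
    a=np.radians(al);x=-.170*np.cos(a)+.041*np.sin(a);z=.170*np.sin(a)+.041*np.cos(a); return x,z
x0,z0=bar(0); off=(.121-P[2]); print('off',off)
def tcp(al,ti):
    x,z=bar(al); t=np.radians(ti)  # ti = tool turned with lid (about +y), so z_tool=(-sin,0,-cos)
    return np.array([*(P[:2]+bx*((x-x0)-np.sin(t)*off)),P[2]+(z-z0)+off-off*np.cos(t)])
for al,ti in ((3,0),(8,0),(15,3),(22,6),(30,9),(37,12),(45,15),(52,17),(60,20)):
    print(al,ti,rel(tcp(al,ti),yaw,-ti,start=(P,yaw,0)),tcp(al,ti).round(3))
E
```

```text
t: 16.65
position: [0.4473, -0.1556, 0.0618]
tool_rot: [2.146, 2.292, 0.002]
force: [0.6, 0.4, 0.1]
width: 0.0125
gripper_force: 0.0
t: 17.65
position: [0.4466, -0.1556, 0.0618]
tool_rot: [2.147, 2.293, 0.0]
force: [-5.7, 0.3, 7.0]
width: 0.0078
gripper_force: 58.5
t 17.65 p [ 0.4466 -0.1556  0.0618] yaw 3.77 tilt -0.04 q [-0.51  0.26 -0.43  0.88  0.    1.  ] F [-5.7  0.3  7. ] w 0.0078 gf 58.5
t 17.65 p [ 0.4466 -0.1556  0.0618] yaw 3.77 tilt -0.04 q [-0.51  0.26 -0.43  0.88  0.    1.  ] F [-5.7  0.3  7. ] w 0.0078 gf 58.5
off 0.0591688648500736
3 0 ([0.0, 0.003, -0.0111], [0.0, 0.0, 0.0]) [ 0.449 -0.155  0.071]
8 0 ([0.0, 0.0092, -0.0291], [0.0, 0.0, 0.0]) [ 0.454 -0.155  0.085]
15 3 ([0.0001, 0.0166, -0.0534], [0.0333, 0.0, 0.0]) [ 0.46  -0.155  0.105]
22 6 ([0.0001, 0.0269, -0.0763], [0.0667, -0.0, 0.0]) [ 0.468 -0.154  0.123]
30 9 ([0.0001, 0.0425, -0.1003], [0.1, -0.0, 0.0]) [ 0.481 -0.153  0.142]
37 12 ([0.0002, 0.0583, -0.1192], [0.1333, 0.0, -0.0]) [ 0.493 -0.153  0.157]
45 15 ([0.0002, 0.0793, -0.1378], [0.1667, 0.0, -0.0]) [ 0.51  -0.152  0.172]
52 17 ([0.0003, 0.1004, -0.151], [0.1889, 0.0, 0.0]) [ 0.527 -0.15   0.183]
60 20 ([0.0004, 0.1253, -0.1629], [0.2222, 0.0, 0.0]) [ 0.547 -0.149  0.192]
```

```bash
python3 -m handwheel '[[-1,[0,0.003,-0.011],[0,0,0]],[-1,[0,0.009,-0.029],[0,0,0]],[-1,[0,0.0125,-0.041],[0.017,0,0]],[-1,[0,0.0166,-0.0534],[0.033,0,0]],[-1,[0,0.0215,-0.065],[0.05,0,0]],[-1,[0,0.027,-0.0763],[0.067,0,0]],[-1,[0,0.027,-0.0763],[0.067,0,0]],[-1,[0,0.027,-0.0763],[0.067,0,0]]]'
cat > lid.py <<'E'
from pour import *
P=np.array([.4466,-.1556,.0618]);yaw=3.77;off=.0592
def bar(al):
    a=np.radians(al);x=-.170*np.cos(a)+.041*np.sin(a);z=.170*np.sin(a)+.041*np.cos(a); return x,z
x0,z0=bar(0)
def tcp(al,ti):
    x,z=bar(al); t=np.radians(ti); return np.array([*(P[:2]+bx*((x-x0)-np.sin(t)*off)),P[2]+(z-z0)+off-off*np.cos(t)])
def angle(tag):
    d=snap('scene',f's_{tag}.png');w=cloud(d)
    hsv=cv2.cvtColor(d['frame'],cv2.COLOR_RGB2HSV);H,S,V=[hsv[...,i].astype(int) for i in range(3)]
    bxy=(w[...,:2]-hinge)@np.array([bx,by]).T; Z=w[...,2]
    m=((H<6)|(H>174))&(S>150)&(abs(bxy[...,1])<.1)&(bxy[...,0]<.03)&(bxy[...,0]>-.24)&(Z>.075)
    m=cv2.erode(m.astype(np.uint8),np.ones((5,5)))>0
    p=np.c_[bxy[m],Z[m]]; 
    for _ in range(3):
        c=p.mean(0); n=np.linalg.svd(p-c,full_matrices=False)[2][2]; n*=np.sign(n[2]); r=(p-c)@n; p=p[abs(r)<max(.002,2.5*r.std())]
    print('lid angle',np.degrees(np.arctan2(n[0],n[2])),'n',n.round(3),len(p),'rms',r.std(),'hinge dist',(np.array([0,0,.08])-c)@n)
E
python3 - <<'E'
from lid import *
s=sensors.get_state();print('expected',tcp(22,6))
angle('22')
for al,ti in ((30,9),(37,12),(45,15),(52,17),(60,20)): print(al,ti,rel(tcp(al,ti),yaw,-ti,start=(tcp(22,6),yaw,-6)))
E
```

```text
t: 18.65
position: [0.4674, -0.1544, 0.123]
tool_rot: [-2.096, -2.239, 0.12]
force: [-10.0, -4.5, 3.2]
width: 0.0077
gripper_force: 59.2
t 18.65 p [ 0.4674 -0.1544  0.123 ] yaw 3.76 tilt 6.09 q [-0.45  0.31 -0.17  1.18 -0.05  1.06] F [-10.   -4.5   3.2] w 0.0077 gf 59.2
expected [ 0.4681051  -0.15421687  0.12282196]
lid angle 21.593341553389287 n [ 0.368 -0.     0.93 ] 4441 rms 0.001457941245587114 hinge dist -0.005987679302315516
30 9 ([-0.0, 0.013, -0.0255], [0.0333, -0.0, -0.0])
37 12 ([-0.0, 0.0267, -0.0459], [0.0667, -0.0, -0.0])
45 15 ([-0.0001, 0.0457, -0.0666], [0.1, -0.0, 0.0])
52 17 ([-0.0001, 0.0653, -0.082], [0.1222, -0.0, 0.0])
60 20 ([-0.0002, 0.0888, -0.0964], [0.1556, -0.0, 0.0])
```

The lid is following: 21.6° measured against 22° planned. I'll continue.

```bash
python3 -m handwheel '[[-1,[0,0.006,-0.0125],[0.017,0,0]],[-1,[0,0.013,-0.0255],[0.033,0,0]],[-1,[0,0.0195,-0.0357],[0.05,0,0]],[-1,[0,0.0267,-0.0459],[0.067,0,0]],[-1,[0,0.036,-0.0562],[0.083,0,0]],[-1,[0,0.0457,-0.0666],[0.1,0,0]],[-1,[0,0.0457,-0.0666],[0.1,0,0]],[-1,[0,0.0457,-0.0666],[0.1,0,0]]]'
python3 - <<'E'
from lid import *
print('expected',tcp(45,15))
angle('45')
for al,ti in ((49,16.3),(52,17),(56,18.5),(60,20)): print(al,ti,rel(tcp(al,ti),yaw,-ti,start=(tcp(45,15),yaw,-15)))
E
```

```text
t: 19.7
position: [0.5091, -0.152, 0.1733]
tool_rot: [-2.016, -2.153, 0.287]
force: [-12.0, -5.8, 12.5]
width: 0.0079
gripper_force: 60.1
t 19.7 p [ 0.5091 -0.152   0.1733] yaw 3.76 tilt 15.07 q [-0.37  0.48  0.2   1.53 -0.11  1.14] F [-12.   -5.8  12.5] w 0.0079 gf 60.1
expected [ 0.50993029 -0.15152681  0.17201672]
lid angle 44.625643030954805 n [ 0.702 -0.002  0.712] 4735 rms 0.001398128374549792 hinge dist -0.004516564005931881
49 16.3 ([-0.0, 0.0092, -0.0107], [0.0144, 0.0, 0.0])
52 17 ([-0.0, 0.017, -0.0182], [0.0222, -0.0, -0.0])
56 18.5 ([-0.0001, 0.0271, -0.0276], [0.0389, 0.0, -0.0])
60 20 ([-0.0001, 0.0379, -0.0361], [0.0556, 0.0, 0.0])
```

```bash
python3 -m handwheel '[[-1,[0,0.0046,-0.0054],[0.007,0,0]],[-1,[0,0.0092,-0.0107],[0.014,0,0]],[-1,[0,0.017,-0.0182],[0.022,0,0]],[-1,[0,0.022,-0.023],[0.03,0,0]],[-1,[0,0.0271,-0.0276],[0.039,0,0]],[-1,[0,0.033,-0.032],[0.047,0,0]],[-1,[0,0.0379,-0.0361],[0.056,0,0]],[-1,[0,0.0379,-0.0361],[0.056,0,0]]]'
python3 - <<'E'
from lid import *
print('expected',tcp(60,20))
angle('60')
a=cv2.imread('pics/s_60.png')[120:330,180:430];cv2.imwrite('pics/s60c.png',cv2.resize(a,(714,600)))
for al in (59,60.5,61): print(al,rel(tcp(al,20),yaw,-20,start=(tcp(60,20),yaw,-20)))
E
```

```text
t: 20.75
position: [0.5462, -0.1499, 0.1943]
tool_rot: [-1.969, -2.103, 0.374]
force: [-10.4, -5.0, 23.5]
width: 0.0078
gripper_force: 60.2
t 20.75 p [ 0.5462 -0.1499  0.1943] yaw 3.75 tilt 20.04 q [-0.33  0.62  0.48  1.75 -0.14  1.19] F [-10.4  -5.   23.5] w 0.0078 gf 60.2
expected [ 0.54665272 -0.14916495  0.19209452]
lid angle 59.59580787933956 n [ 0.862 -0.003  0.506] 3767 rms 0.001241307664839135 hinge dist -0.0038760885874595807
59 ([0.0, -0.003, 0.0023], [0.0, 0.0, 0.0])
60.5 ([-0.0, 0.0015, -0.0011], [0.0, 0.0, 0.0])
61 ([-0.0, 0.0031, -0.0022], [0.0, 0.0, 0.0])
```

View pics/s60c.png

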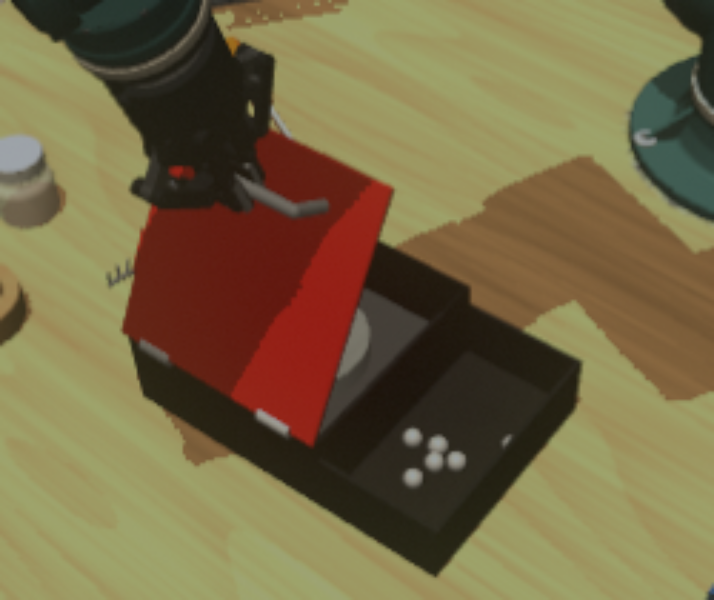

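The lid stands open at about 60° (59.6° measured), with the bar gripped at (245,190) in the crop and the six balls in the bay. The remaining 25 N pull is purely radial, so I'll ease it by about 1.5 mm, recheck and hand in.

```bash
python3 -m handwheel '[[-1,[0,-0.0005,-0.0009],[0,0,0]],[-1,[0,-0.001,-0.0018],[0,0,0]],[-1,[0,-0.001,-0.0018],[0,0,0]],[-1,[0,-0.001,-0.0018],[0,0,0]],[-1,[0,-0.001,-0.0018],[0,0,0]],[-1,[0,-0.001,-0.0018],[0,0,0]],[-1,[0,-0.001,-0.0018],[0,0,0]],[-1,[0,-0.001,-0.0018],[0,0,0]]]'
python3 - <<'E'
from lid import *
angle('a');angle('b')
import lid
_g=lid.snap
def old(n,f): return dict(np.load('pics/scene0.npz'))
lid.snap=old; print('shut ref');angle('x')
print(sensors.get_state()['dq'].round(3))
E
```

```text
t: 21.8
position: [0.5464, -0.1498, 0.1945]
tool_rot: [-1.969, -2.103, 0.373]
force: [-3.6, -6.6, 5.3]
width: 0.0081
gripper_force: 58.9
t 21.8 p [ 0.5464 -0.1498  0.1945] yaw 3.74 tilt 20.0 q [-0.33  0.62  0.48  1.76 -0.14  1.19] F [-3.6 -6.6  5.3] w 0.0081 gf 58.9
lid angle 59.73158537558914 n [ 0.864 -0.002  0.504] 3855 rms 0.001247122643267932 hinge dist -0.0038308564309537246
lid angle 59.7444775347958 n [ 0.864 -0.003  0.504] 3894 rms 0.0012576652970925418 hinge dist -0.003755278513237384
shut ref
lid angle 0.003169315300167995 n [0. 0. 1.] 3939 rms 0.0012958027120781909 hinge dist -0.007129953427768124
[ 0.    -0.001  0.001 -0.001 -0.001  0.001]
```

The lid holds at 59.7° with low forces, so I'm handing in.

```bash
python3 -c "
from workcell import order
print(order.job_done())"
```

```text
the job is handed in; nothing more can be done
None
```

The job is handed in: all six balls are in the bay, the cup stands upright at its old place and released, and the arm is holding the lid open at 59.7° (measured), after about 22 s of the 58 s allowed.

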